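# Stack the dish tray on the base tray

### The arm

A 7-joint arm with a two-finger parallel gripper is mounted at the origin on a cart in front of the work surface, level with it; the furniture and walls round the work are solid. World frame = base frame: x ahead of the robot, y to its left, z up, the work surface at z = 0. Lengths are in m, angles in rad, forces in N, time in s.
With the tool pointing down it reaches from about 0.4 to 0.875 m from the base axis. Payload 19.3 kg.
Tool frame: the origin (TCP) lies midway between the tips of the shut fingers; the grasp point (between the pads) lies bot.pinch_z behind it (bot.pinch_z is the distance from the TCP to the grasp point, in m); z points along the fingers, y is the line along which they close (so a half turn about z gives the same grasp; the last joint's range is limited). The gripper opens to 85 mm and grips with 20 to 120 N. Pads are 22 mm wide; open, the fingers measure 114 mm over their backs; the gripper's body (76 mm by 85 mm) begins 54 mm behind the grasp point. The pads swing forward as they close: fully open they stand 13 mm farther back than shut.
Start: joints at [1.095, 0.521, -0.036, 1.599, 0.021, 1.021, -0.113], TCP at [0.247, -0.574, 0.231] pointing down, gripper open.
Joint ranges: [-2.91, 2.91], [-0.3, 2.13], [-1.5, 1.42], [0.17, 2.43], [-1.26, 4.41], [0.16, 1.93], [-2.52, 2.52]. Speed limits (rad/s): [1.89, 1.89, 2.39, 2.39, 3.01, 3.01, 3.01].

### API

Orientations are given as [roll, pitch, yaw] about the fixed x, y, z axes, in that order (R = Rz(yaw) Ry(pitch) Rx(roll)).
In Python, from workcell import readout, grab_frame, camera_info, workorder, bot gives the robot as it stands. The module is installed in compiled form; this text tells all that it offers.
- The arm moves only by the tool drive_tool, never from a script. Its argument "targets" is a list of rows, each an object of numbers: "dx", "dy", "dz": the shift along the tool's x, y, z as a fraction of full scale; "yaw": the turn about the tool's z as a fraction of full scale; "fingers": the closure, from 0 (fully open) to 1 (shut). In form: [{"dx": .., "dy": .., "dz": .., "yaw": .., "fingers": ..}, ...]. A call has 1 to 20 rows; each row shifts and turns the commanded pose from where the row before left it, along the tool's axes as they then stand; what a row does not reach is not made up. Full scale, the value 1, is 0.1 m for a shift and 90 degrees for a turn. A row lasts 1/10 s, in which the tool goes at most 50 mm and 8.59 degrees, less where a joint would pass 70% of its speed; a pose out of reach is approached as far as the arm can. A call with a number of a shift or a turn outside -1 to 1 is refused whole. A call with a gripper value outside its range is refused whole. The fingers move at their own pace and stop on an object; "squeeze" is the grip in N (left out, the last holds). Time passes only in rows, so rows that do not move let the fingers close. It gives the time, the measured TCP pose, the force, the opening and the grip force at its end, in the units of the state.
- readout.observe(): the state, without advancing time (a new reading comes with each control period).
- grab_frame(name): name is "side" or "top" or "wrist"; returns the picture (420x560x3 uint8, blue, green, red); there is no depth.
- camera_info(name): a dict with "fx", "fy", "cx", "cy" (pixels), "D" ([k1, k2, p1, p2, k3] as OpenCV has them; the pictures are not rectified), "T" (4x4, takes a point from camera to world coordinates); the wrist camera has in their place "hand_eye" (4x4, takes a point from camera to tool coordinates, whose origin is the TCP and whose axes are the flange's). Camera axes: x right, y up, looking along -z (the intrinsics and any distortion apply to the point x, -y, -z); pixel columns grow to the right and rows downward; lengths in m; the calibration is good to about 2 mm. A picture is of the moment at which its call begins: read the wrist's pose just before it. camera_info takes no time and is no camera call.
- workorder.job_done(): hands the job in; it is judged then, once.
The state is a dict: "clock": time; "qpos": joint angles; "qd": joint speeds; "joint_efforts": joint torques, N m; "position": TCP position; "tool_rot": TCP orientation; "force": force on the tool from outside, world axes, zero at the start; "moment": the same for the moment, N m; "grip_width": finger opening in m; "finger_force": force on a finger pad.
Only numpy, scipy, OpenCV 4.12 (cv2) and the standard library are available. Lean on these libraries where they do the work, as an engineer would, in place of code of your own. Each camera call takes 0.05 s, during which the arm holds its last target. There are 200 camera calls.

### The job

Take the white dish tray by its orange handle and stack it squarely on the grey base tray, so that all four of its orange corner lugs drop fully into the base tray's corner sockets, and let go. Carry it level and set it down without dropping it, so that the dishes stay flat in their trays; leave the base tray where it stands and do not disturb the other things on the bench.

Things in the scene. Friction and masses are not known exactly. Their poses are not given: they have to be found in the camera images.
- dish_tray: white shallow tray, 154 (x) x 106 (y) mm, loose, about 0.3 kg, with dish_1 and dish_2 loose in it. Origin: mid footprint, at the lug tips (bench: z = 0); z up. Four orange round lugs point down at x = +-64, y = +-40 mm: 12 mm thick and long, tapering to 7 mm over the last 6 mm. Underside at z = 12, inner floor 15, rim 27 mm. Fits the base tray either way round (half a turn).
- grip (a point): centre of the dish tray's orange handle bar, 80 mm above the tray origin (bar top at 86 mm). The bar crosses the middle of the tray along tray y, 14 mm thick along tray x, 12 mm high, 89 mm clear between its two white posts; 45 mm free height between it and the dishes.
- base_tray: grey tray, 154 (x) x 106 (y) mm, loose, 0.9 kg, with dish_3 and dish_4 loose in it. Origin: centre of its underside, on the bench; z up. Four corner posts 26 x 26 mm, 46 mm high, at x = +-64, y = +-40 mm; in the top of each a 16 x 16 mm square socket, 16 mm deep, with a 2 mm chamfer: 2 mm play round a lug.
- seat (a point): point on the base tray's axis, 34 mm above its origin: where the dish tray's origin lies when the lugs are fully home and its underside rests on the post tops (lugs merely on the post tops: 12 mm higher). Axes as base_tray.
- dish_1: 60 mm round culture dish with clear lid, 59 mm across, 14 mm high, loose, 20 g; origin at the centre of its underside. Rides in the dish tray on its inner floor, at tray x = -36 mm.
- dish_2: 60 mm round culture dish with clear lid, 59 mm across, 14 mm high, loose, 20 g; origin at the centre of its underside. Rides in the dish tray on its inner floor, at tray x = +36 mm.
- dish_3: 60 mm round culture dish with clear lid, 59 mm across, 14 mm high, loose, 20 g; origin at the centre of its underside. Lies in the base tray on its floor (4 mm above the bench), at tray x = -36 mm.
- dish_4: 60 mm round culture dish with clear lid, 59 mm across, 14 mm high, loose, 20 g; origin at the centre of its underside. Lies in the base tray on its floor (4 mm above the bench), at tray x = +36 mm.
- bottle: bystander: screw-cap bottle with blue cap, 56 mm across, 105 mm high; origin at the centre of its underside
- timer: bystander: white digital timer lying flat, 76 x 76 x 18 mm; origin at the centre of its underside
- flask: bystander: flat clear culture flask with pink filling and red cap, 108 x 90 x 23 mm; origin at the centre of its underside
Things that resemble listed ones, but are neither listed nor needed, are in the scene too. Leave any turquoise look-alike of the dish_2 alone.

How it is judged:
At the end, for the whole second after the job is handed in: The dish tray rests on the base tray, lugs home: origin within 5 mm sideways and 3.5 mm in height of the seat, square within 0.06 rad (either way round); both trays level within 0.05 rad, on the bench, at rest; each dish flat on the floor of its own tray (within 7 mm, 0.15 rad) (horizontal distance between dish_tray and seat below 0.005 m and z of dish_tray in the frame of base_tray between 0.031 and 0.0375 m and angle between the x axis of dish_tray and the x axis of base_tray, either way round below 0.06 rad and angle between each of dish_tray, base_tray's own z axis and vertical below 0.05 rad and height (world z) of base_tray below 0.02 m and linear speed of each of dish_tray, base_tray below 0.02 m/s and z of dish_1 in the frame of dish_tray between 0 and 0.022 m and horizontal distance between each of dish_1, dish_2 and dish_tray below 0.06 m and angle between each of dish_1, dish_2, dish_3, dish_4's own z axis and vertical below 0.15 rad and z of dish_2 in the frame of dish_tray between 0 and 0.022 m and z of dish_3 in the frame of base_tray between 0 and 0.011 m and horizontal distance between each of dish_3, dish_4 and base_tray below 0.06 m and z of dish_4 in the frame of base_tray between 0 and 0.011 m); the robot touches nothing.
It fails at once if the bottle, the timer or the culture flask is moved by more than 40 mm (distance of any of bottle, timer, flask from where it was at the start of the episode above 0.04 m).
It fails at once if the grey base tray is shifted by more than 40 mm (distance of base_tray from where it was at the start of the episode above 0.04 m).
It fails at once if the white dish tray is dropped (falls freely while 15 mm or more above its seated height) (contact force between each of the arm, the fingers and dish_tray below 0.05 N and height (world z) of dish_tray above 0.049 m and linear speed of dish_tray above 0.15 m/s).
It fails at once if the dish tray is tilted by more than 0.35 rad (20 degrees) (angle between dish_tray's own z axis and vertical above 0.35 rad).
It also fails if it takes over 42 s, if anything falls off the work surface, if the arm or the gripper's body presses on something with over 40 N, if the wrist force passes 120 N, or if a joint passes its speed limit or range.

## Working session

There is one attempt and no reset: what is moved stays moved. The work goes in short steps, Python scripts to look and compute and a tool call to move; the robot and the scene stay as the last step left them, time stands still between calls to the robot, and variables do not carry over. Pictures are saved under pics/ and viewed, at most 10 in all, crops included, and the job is handed in when it is done.

Besides the shell and the picture viewer there is one more tool, called after ">>>" as name(argument=value, ...), one argument or row to a line, values as JSON. drive_tool: Moves the arm, as the interface text tells. Shift numbers are shares of 0.1 m and turn numbers shares of 90 degrees, none past 1 either way. Its arguments: {"type":"object","properties":{"targets":{"type":"array","items":{"type":"object","properties":{"dx":{"type":"number","minimum":-1,"maximum":1},"dy":{"type":"number","minimum":-1,"maximum":1},"dz":{"type":"number","minimum":-1,"maximum":1},"yaw":{"type":"number","minimum":-1,"maximum":1},"fingers":{"type":"number"}}}},"squeeze":{"type":"number"}},"required":["targets"]}

```bash
mkdir -p pics; python3 - <<'E'
from workcell import readout, grab_frame, camera_info, bot
import cv2, numpy as np
print(readout.observe()); print(bot.pinch_z)
for n in ["top","side"]:
    i=grab_frame(n); cv2.imwrite(f"pics/{n}0.png",i); print(camera_info(n))
print(camera_info("wrist"))
E
```

```text
{'clock': 0.0, 'qpos': array([ 1.09479918,  0.52200313, -0.03632274,  1.59998648,  0.02115445,
        1.02109249, -0.1128034 ]), 'qd': array([ 0.0008109 , -0.00058577, -0.00049344, -0.00045773, -0.00077856,
       -0.00120678, -0.00101015]), 'joint_efforts': array([-1.42959470e-03, -9.27121139e+01,  1.97915956e+00, -3.69925654e+01,
        1.78876030e-02,  8.33660684e-03,  6.34921867e-05]), 'position': array([ 0.24656657, -0.57395239,  0.23074025]), 'tool_rot': array([-3.14048675e+00,  4.19765699e-05,  4.05755549e-01]), 'force': array([-0.29536935,  0.6627009 , -0.05659133]), 'moment': array([ 0.03974423,  0.00425346, -0.00494585]), 'finger_force': 0.0, 'grip_width': 0.08512978446033262}
0.0187
{'fx': 406.0366177598537, 'fy': 406.0366177598537, 'cx': 280.896222449242, 'cy': 208.2775868723021, 'D': array([0.00740361, 0.        , 0.        , 0.        , 0.        ]), 'T': array([[ 0.00989074,  0.98639256, -0.16410941,  0.41149731],
       [-0.9999484 ,  0.0093764 , -0.00390847,  0.266574  ],
       [-0.00231653,  0.1641396 ,  0.9864344 ,  1.03509037],
       [ 0.        ,  0.        ,
[... 286 characters left out ...]
6, -0.36460153,  0.77844666,  0.98987726],
       [ 0.02088426,  0.90005817,  0.43526904,  0.49480911],
       [ 0.        ,  0.        ,  0.        ,  1.        ]])}
{'fx': 292.1237928718739, 'fy': 292.1237928718739, 'cx': 276.0427472115855, 'cy': 212.6474458798714, 'D': array([-0.06187767,  0.        ,  0.        ,  0.        ,  0.        ]), 'hand_eye': array([[-1.70356680e-04,  9.62160778e-01,  2.72482310e-01,
         6.97202516e-02],
       [ 9.99999974e-01,  2.04396194e-04, -9.65395718e-05,
         3.76576748e-05],
       [-1.48580937e-04,  2.72482286e-01, -9.62160788e-01,
        -1.43030385e-01],
       [ 0.00000000e+00,  0.00000000e+00,  0.00000000e+00,
         1.00000000e+00]])}
```

View pics/top0.png

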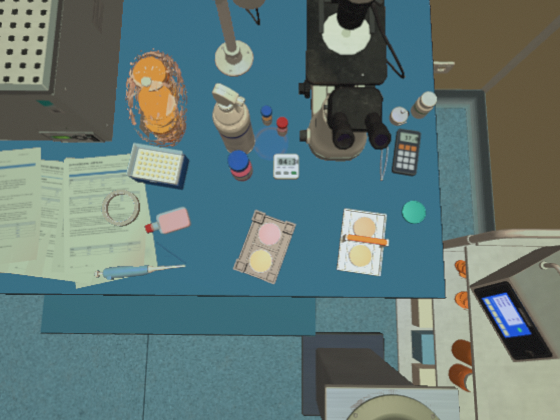

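View pics/side0.png

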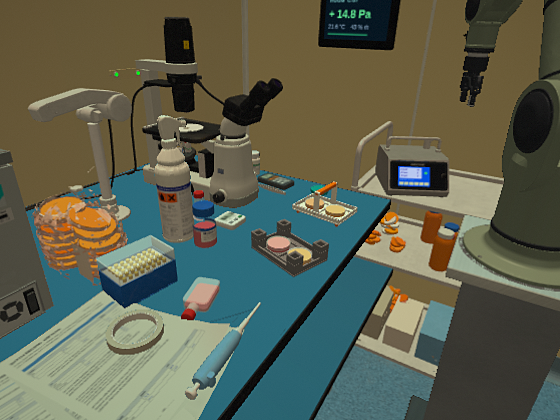

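The top view shows the base tray around px (265,246). The dish tray is around (363,242), with its orange bar running from (343,238) to (388,243). The side view agrees, with the base tray at (289,248) and the dish tray at (325,205). The turquoise look-alike is at (414,212).

```bash
cat > h.py <<'E'
import cv2, numpy as np
from scipy.spatial.transform import Rotation as R
from workcell import readout, grab_frame, camera_info, bot
def cam(n):
    """K, D and camera-to-world T for camera n as it stands"""
    c=camera_info(n); K=np.array([[c["fx"],0,c["cx"]],[0,c["fy"],c["cy"]],[0,0,1.]])
    if n!="wrist": return K,c["D"],c["T"]
    s=readout.observe(); W=np.eye(4); W[:3,:3]=R.from_euler("xyz",s["tool_rot"]).as_matrix(); W[:3,3]=s["position"]
    return K,c["D"],W@c["hand_eye"]
def rays(C,px):
    K,D,T=C; u=cv2.undistortPoints(np.float64(px).reshape(-1,1,2),K,D)[:,0]
    return T[:3,3],np.c_[u[:,0],-u[:,1],-np.ones(len(u))]@T[:3,:3].T
def onplane(C,px,z):
    o,d=rays(C,px); return o+d*((z-o[2])/d[:,2])[:,None]
def orange(i,s=150):
    h=cv2.cvtColor(i,cv2.COLOR_BGR2HSV); return cv2.inRange(h,(6,s,120),(18,255,255))
def biggest(m,k=1):
    cs,_=cv2.findContours(m,cv2.RETR_EXTERNAL,cv2.CHAIN_APPROX_NONE); return sorted(cs,key=cv2.contourArea)[::-1][:k]
E
python3 - <<'E'
from h import *
i=cv2.imread("pics/top0.png"); C=cam("top")
m=orange(i); m[:,:330]=0; m[:,400:]=0; m[:200]=0;m[280:]=0
r=cv2.minAreaRect(biggest(m)[0]); print(r); b=cv2.boxPoints(r)
p=onplane(C,b,.086); print(p[:,:2].mean(0),p)
h=cv2.cvtColor(i,cv2.COLOR_BGR2HSV); g=(h[...,1]<110).astype(np.uint8)*255
w=np.zeros_like(g); w[200:292,222:305]=g[200:292,222:305]; r=cv2.minAreaRect(cv2.convexHull(biggest(w)[0])); print(r)
p=onplane(C,cv2.boxPoints(r),.046); print(p[:,:2].mean(0),p)
w=np.zeros_like(g); w[200:292,330:395]=g[200:292,330:395]; r=cv2.minAreaRect(cv2.convexHull(biggest(w)[0])); print(r)
p=onplane(C,cv2.boxPoints(r),.027); print(p[:,:2].mean(0),p)
E
```

```text
((366.5899963378906, 239.36997985839844), (37.75950241088867, 5.374011516571045), 8.130102157592773)
[0.49763092 0.06934141] [[0.49719778 0.11382324 0.086     ]
 [0.50969639 0.11182915 0.086     ]
 [0.49803488 0.02476865 0.086     ]
 [0.48559464 0.02694462 0.086     ]]
((264.06414794921875, 246.24539184570312), (45.538482666015625, 65.26399230957031), 19.855213165283203)
[0.48306497 0.31034273] [[0.42611582 0.38787087 0.046     ]
 [0.5765571  0.33760409 0.046     ]
 [0.53907562 0.23167728 0.046     ]
 [0.39051135 0.28421866 0.046     ]]
((363.5699768066406, 242.010009765625), (50.34600067138672, 63.49818420410156), 8.130102157592773)
[0.49735257 0.06462157] [[ 0.42724106  0.13837703  0.027     ]
 [ 0.58390711  0.11394829  0.027     ]
 [ 0.56697797 -0.01065453  0.027     ]
 [ 0.41128413  0.01681549  0.027     ]]
```

```bash
python3 - <<'E'
from h import *
t=cam("top"); s=cam("side")
for name,a,b in [("screen",(508,308),(412,172)),("rail far?",(550,236),(390,122)),("rail end",(447,243),(360,150)),("dev top",(500,285),(435,143))]:
    o1,d1=rays(t,[a]); o2,d2=rays(s,[b]); A=np.c_[d1[0],-d2[0]]
    k=np.linalg.lstsq(A,o2-o1,rcond=None)[0]; p=o1+k[0]*d1[0]; q=o2+k[1]*d2[0]
    print(name,p.round(3),q.round(3))
for z in (-.1,0,.1,.2): print(z,onplane(t,[(475,297),(555,340),(495,282),(444,240),(560,232)],z)[:,:2].round(2).tolist())
E
```

```text
screen [ 0.343 -0.263  0.057] [ 0.333 -0.265  0.059]
rail far? [ 0.498 -0.283  0.2  ] [ 0.438 -0.299  0.204]
rail end [ 0.485 -0.09   0.153] [ 0.465 -0.097  0.154]
dev top [ 0.397 -0.189  0.169] [ 0.275 -0.208  0.181]
-0.1 [[0.36, -0.26], [0.25, -0.47], [0.4, -0.32], [0.51, -0.19], [0.54, -0.51]]
0 [[0.36, -0.21], [0.26, -0.4], [0.4, -0.27], [0.51, -0.15], [0.53, -0.44]]
0.1 [[0.37, -0.17], [0.28, -0.34], [0.4, -0.21], [0.5, -0.11], [0.52, -0.37]]
0.2 [[0.37, -0.12], [0.29, -0.27], [0.4, -0.16], [0.49, -0.07], [0.51, -0.3]]
```

>>> drive_tool(
  targets=[
    {"dz": -0.22, "yaw": -0.094, "fingers": 0},
    {"dz": -0.22, "yaw": -0.094},
    {"dz": -0.22, "yaw": -0.094},
    {"dz": -0.22, "yaw": -0.094},
    {"dz": -0.22, "yaw": -0.094},
    {"dz": -0.22, "yaw": -0.094},
    {"dz": -0.22, "yaw": -0.094},
  ],
)

```text
invalid input
```

>>> drive_tool(
  targets=[
    {"dx": 0, "dy": 0, "dz": -0.22, "yaw": -0.094, "fingers": 0},
    {"dx": 0, "dy": 0, "dz": -0.22, "yaw": -0.094, "fingers": 0},
    {"dx": 0, "dy": 0, "dz": -0.22, "yaw": -0.094, "fingers": 0},
    {"dx": 0, "dy": 0, "dz": -0.22, "yaw": -0.094, "fingers": 0},
    {"dx": 0, "dy": 0, "dz": -0.22, "yaw": -0.094, "fingers": 0},
    {"dx": 0, "dy": 0, "dz": -0.22, "yaw": -0.094, "fingers": 0},
    {"dx": 0, "dy": 0, "dz": -0.22, "yaw": -0.094, "fingers": 0},
  ],
)

```text
clock: 0.8
position: [0.2465, -0.5741, 0.3859]
tool_rot: [-3.141, -0.0, 1.445]
force: [0.9, -0.1, -0.5]
grip_width: 0.0854
finger_force: 0.0
```

>>> drive_tool(
  targets=[
    {"dx": 0.42, "dy": 0.1, "dz": 0, "yaw": 0, "fingers": 0},
    {"dx": 0.42, "dy": 0.1, "dz": 0, "yaw": 0, "fingers": 0},
    {"dx": 0.42, "dy": 0.1, "dz": 0, "yaw": 0, "fingers": 0},
    {"dx": 0.42, "dy": 0.1, "dz": 0, "yaw": 0, "fingers": 0},
    {"dx": 0.42, "dy": 0.1, "dz": 0, "yaw": 0, "fingers": 0},
    {"dx": 0.42, "dy": 0.1, "dz": 0, "yaw": 0, "fingers": 0},
    {"dx": 0.42, "dy": 0.1, "dz": 0, "yaw": 0, "fingers": 0},
    {"dx": 0.42, "dy": 0.1, "dz": 0, "yaw": 0, "fingers": 0},
    {"dx": 0.42, "dy": 0.1, "dz": 0, "yaw": 0, "fingers": 0},
    {"dx": 0.42, "dy": 0.1, "dz": 0, "yaw": 0, "fingers": 0},
    {"dx": 0.42, "dy": 0.1, "dz": 0, "yaw": 0, "fingers": 0},
    {"dx": 0.42, "dy": 0.1, "dz": 0, "yaw": 0, "fingers": 0},
    {"dx": 0.42, "dy": 0.1, "dz": 0, "yaw": 0, "fingers": 0},
    {"dx": 0.42, "dy": 0.1, "dz": 0, "yaw": 0, "fingers": 0},
    {"dx": 0.42, "dy": 0.1, "dz": 0, "yaw": 0, "fingers": 0},
    {"dx": 0.42, "dy": 0.1, "dz": 0, "yaw": 0, "fingers": 0},
  ],
)

```text
clock: 2.4
position: [0.4936, 0.0725, 0.3852]
tool_rot: [-3.142, 0.0, 1.439]
force: [0.6, -1.6, -0.2]
grip_width: 0.0855
finger_force: 0.0
```

```bash
python3 - <<'E'
from h import *
C=cam("wrist"); i=grab_frame("wrist"); cv2.imwrite("pics/w1.png",i); np.savez("w1.npz",K=C[0],D=C[1],T=C[2])
m=orange(i)
for c in biggest(m,4): print(cv2.contourArea(c),cv2.minAreaRect(c),onplane(C,cv2.boxPoints(cv2.minAreaRect(c)),.086)[:,:2].round(4).tolist())
E
```

```text
290.0 ((195.79180908203125, 292.2303771972656), (26.93190574645996, 17.759870529174805), 83.2901611328125) [[0.3185, -0.0807], [0.3494, -0.0806], [0.344, -0.1326], [0.3121, -0.133]]
232.0 ((243.34999084472656, 290.949951171875), (19.233304977416992, 15.697771072387695), 81.8698959350586) [[0.4004, -0.0961], [0.4272, -0.0953], [0.426, -0.1324], [0.3986, -0.1333]]
192.0 ((273.82073974609375, 286.87738037109375), (13.59869384765625, 20.46672248840332), 15.945395469665527) [[0.4479, -0.1263], [0.4627, -0.0902], [0.4836, -0.1], [0.4692, -0.1365]]
8.0 ((279.0, 196.5), (2.0, 9.0), 0.0) [[0.4925, 0.0351], [0.4943, 0.0492], [0.4974, 0.0488], [0.4956, 0.0347]]
```

View pics/w1.png

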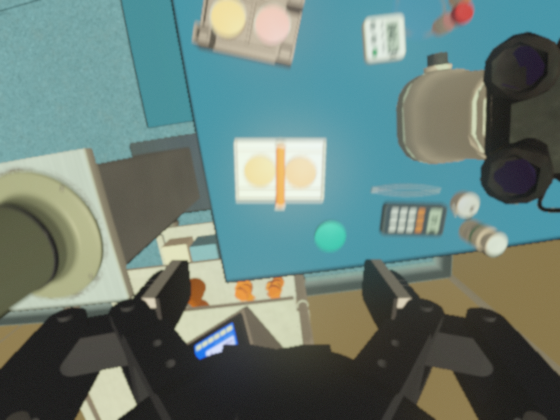

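The wrist view shows the dish tray around (280,172). Its bar runs from (281,140) to (281,210), and the base tray is partly cut off at the top, around (248,25). I'll measure the bar and the tray outline with looser masks.

```bash
python3 - <<'E'
from h import *
z=np.load("w1.npz"); C=(z["K"],z["D"],z["T"]); i=cv2.imread("pics/w1.png"); h=cv2.cvtColor(i,cv2.COLOR_BGR2HSV)
print([h[r,281].tolist() for r in range(134,216,4)]); print([h[185,c].tolist() for c in range(230,332,3)])
b=cv2.inRange(h,(0,0,140),(35,255,255)); m=np.zeros_like(b); m[120:230,215:345]=b[120:230,215:345]
r=cv2.minAreaRect(biggest(m)[0]); p=onplane(C,cv2.boxPoints(r),.027); print(r,p[:,:2].mean(0),p[:,:2].round(4).tolist())
E
```

```text
[[94, 91, 171], [79, 22, 188], [27, 25, 221], [18, 62, 236], [19, 133, 241], [19, 140, 241], [19, 142, 241], [19, 140, 241], [19, 140, 241], [19, 140, 242], [19, 143, 241], [19, 143, 241], [19, 143, 241], [19, 145, 241], [19, 146, 241], [19, 147, 240], [18, 146, 241], [18, 146, 240], [18, 65, 228], [83, 27, 187], [95, 96, 170]]
[[95, 113, 169], [95, 99, 170], [49, 16, 217], [41, 17, 240], [42, 18, 245], [42, 18, 244], [38, 20, 239], [29, 30, 235], [26, 43, 236], [24, 53, 236], [25, 55, 236], [25, 50, 236], [27, 35, 235], [35, 19, 239], [42, 16, 244], [19, 38, 231], [18, 148, 240], [19, 145, 241], [15, 67, 237], [38, 16, 241], [25, 27, 237], [21, 45, 238], [21, 55, 239], [21, 61, 239], [21, 60, 238], [21, 54, 238], [23, 36, 236], [34, 15, 238], [48, 10, 245], [50, 9, 245], [44, 12, 234], [51, 17, 212], [95, 88, 173], [95, 94, 173]]
((279.3990478515625, 171.5103302001953), (66.03853607177734, 59.60696029663086), 39.17366027832031) [0.50019427 0.07083853] [[0.4239, 0.0785], [0.4985, 0.1461], [0.5763, 0.0661], [0.5021, -0.0074]]
```

```bash
cat >> h.py <<'E'
def rect(C,mask,win,z,name=""):
    """min-area rectangle of the blob in win=(x0,y0,x1,y1), cast on plane z: centre, long-side angle (deg), sides"""
    m=np.zeros_like(mask); x0,y0,x1,y1=win; m[y0:y1,x0:x1]=mask[y0:y1,x0:x1]
    c=biggest(m)[0]; p=onplane(C,c[:,0,:],z)[:,:2]; r=cv2.minAreaRect(np.float32(p*1000))
    (cx,cy),(w,h),a=r; a=a if w>h else a+90; a=(a+90)%180-90
    print(name,"centre",round(cx,1),round(cy,1),"sides",round(w,1),round(h,1),"long-side deg",round(a,2)); return r
E
python3 - <<'E'
from h import *
z=np.load("w1.npz"); C=(z["K"],z["D"],z["T"]); h=cv2.cvtColor(cv2.imread("pics/w1.png"),cv2.COLOR_BGR2HSV)
rect(C,cv2.inRange(h,(10,90,150),(24,255,255)),(215,120,345,230),.086,"bar w")
rect(C,cv2.inRange(h,(0,0,185),(80,255,255)),(215,120,345,216),.027,"tray w")
T=cam("top"); i=cv2.imread("pics/top0.png"); h=cv2.cvtColor(i,cv2.COLOR_BGR2HSV)
rect(T,cv2.inRange(h,(5,150,120),(20,255,255)),(335,225,400,255),.086,"bar t")
rect(T,cv2.inRange(h,(0,0,170),(60,120,255)),(325,195,395,285),.027,"tray t")
E
```

```text
bar w centre 500.4 72.4 sides 85.8 12.2 long-side deg 82.43
tray w centre 499.4 66.1 sides 124.7 155.4 long-side deg -7.58
bar t centre 497.6 69.4 sides 87.5 12.6 long-side deg 82.37
tray t centre 464.4 73.9 sides 56.9 60.8 long-side deg -72.88
```

>>> drive_tool(
  targets=[
    {"dx": 0.39, "dy": -0.07, "dz": 0.2, "yaw": 0, "fingers": 0},
    {"dx": 0.39, "dy": -0.07, "dz": 0.2, "yaw": 0, "fingers": 0},
    {"dx": 0.39, "dy": -0.07, "dz": 0.2, "yaw": 0, "fingers": 0},
    {"dx": 0.39, "dy": -0.07, "dz": 0.2, "yaw": 0, "fingers": 0},
    {"dx": 0.39, "dy": -0.07, "dz": 0.2, "yaw": 0, "fingers": 0},
    {"dx": 0.39, "dy": -0.07, "dz": 0.2, "yaw": 0, "fingers": 0},
    {"dx": 0, "dy": 0, "dz": 0, "yaw": 0, "fingers": 0},
  ],
)

```text
clock: 3.15
position: [0.4797, 0.313, 0.2626]
tool_rot: [-3.137, -0.0, 1.446]
force: [-0.6, -0.2, -0.1]
grip_width: 0.0856
finger_force: 0.0
```

```bash
python3 - <<'E'
from h import *
C=cam("wrist"); i=grab_frame("wrist"); cv2.imwrite("pics/w2.png",i); np.savez("w2.npz",K=C[0],D=C[1],T=C[2])
c=i[70:290,160:400]; cv2.imwrite("pics/w2c.png",cv2.resize(c,None,fx=2.5,fy=2.5,interpolation=cv2.INTER_CUBIC))
E
```

```text
(no output)
```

View pics/w2c.png

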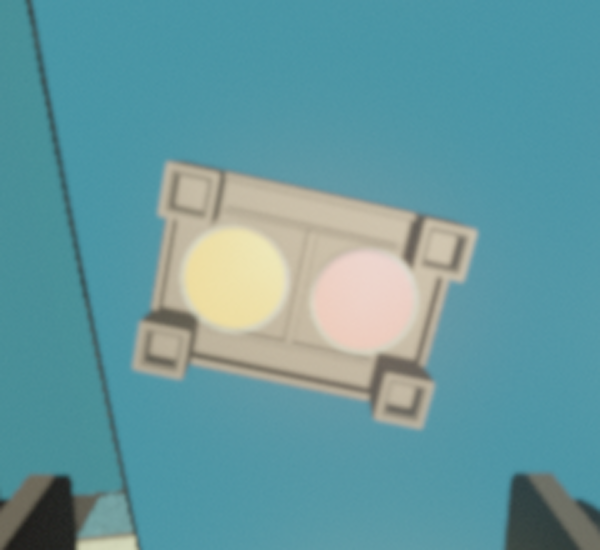

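The crop shows the four base post tops. Their outer corners are at crop px (167,162), (477,230), (423,428) and (134,369), and their centres are at about (190,191), (443,249), (404,400) and (164,349).

```bash
python3 - <<'E'
from h import *
z=np.load("w2.npz"); C=(z["K"],z["D"],z["T"]); h=cv2.cvtColor(cv2.imread("pics/w2.png"),cv2.COLOR_BGR2HSV)
f=lambda p:np.array(p)/2.5+np.array([160,70])-.3
for nm,q in [("corners",[(167,162),(477,230),(423,428),(134,369)]),("posts",[(190,191),(443,249),(404,400),(164,349)])]:
    p=onplane(C,f(q),.046)[:,:2]*1000; e=p[1]-p[0]+p[2]-p[3]; print(nm,p.mean(0).round(1),"yaw",np.degrees(np.arctan2(e[1],e[0])).round(2),np.linalg.norm(p-np.roll(p,1,0),axis=1).round(1))
rect(C,cv2.inRange(h,(0,0,0),(80,255,255))|cv2.inRange(h,(0,0,0),(180,60,255)),(205,120,360,250),.046,"base w")
T=cam("top"); h=cv2.cvtColor(cv2.imread("pics/top0.png"),cv2.COLOR_BGR2HSV)
rect(T,cv2.inRange(h,(0,0,0),(180,110,255)),(222,200,305,292),.046,"base t")
E
```

```text
corners [484.2 309.1] yaw -19.28 [105.7 153.9 105.8 154.1]
posts [484.2 309.9] yaw -19.78 [ 80.7 126.8  80.2 126.8]
base w centre 483.9 310.0 sides 109.8 156.5 long-side deg -19.54
base t centre 483.0 309.8 sides 109.7 157.9 long-side deg -19.42
```

>>> drive_tool(
  targets=[
    {"dx": -0.395, "dy": 0.083, "dz": 0, "yaw": 0, "fingers": 0},
    {"dx": -0.395, "dy": 0.083, "dz": 0, "yaw": 0, "fingers": 0},
    {"dx": -0.395, "dy": 0.083, "dz": 0, "yaw": 0, "fingers": 0},
    {"dx": -0.395, "dy": 0.083, "dz": 0, "yaw": 0, "fingers": 0},
    {"dx": -0.395, "dy": 0.083, "dz": 0, "yaw": 0, "fingers": 0},
    {"dx": -0.395, "dy": 0.083, "dz": 0, "yaw": 0, "fingers": 0},
    {"dx": 0, "dy": 0, "dz": 0, "yaw": 0, "fingers": 0},
  ],
)

```text
clock: 3.9
position: [0.5011, 0.0602, 0.2654]
tool_rot: [3.141, 0.003, 1.431]
force: [1.0, 1.0, 0.7]
grip_width: 0.0854
finger_force: 0.0
```

```bash
python3 - <<'E'
from h import *
C=cam("wrist"); i=grab_frame("wrist"); cv2.imwrite("pics/w3.png",i); np.savez("w3.npz",K=C[0],D=C[1],T=C[2])
h=cv2.cvtColor(i,cv2.COLOR_BGR2HSV)
rect(C,cv2.inRange(h,(10,90,150),(24,255,255)),(200,90,360,250),.086,"bar w")
c=i[70:290,160:400]; cv2.imwrite("pics/w3c.png",cv2.resize(c,None,fx=2.5,fy=2.5,interpolation=cv2.INTER_CUBIC))
E
```

```text
bar w centre 498.6 69.8 sides 90.7 13.4 long-side deg 82.08
```

View pics/w3c.png

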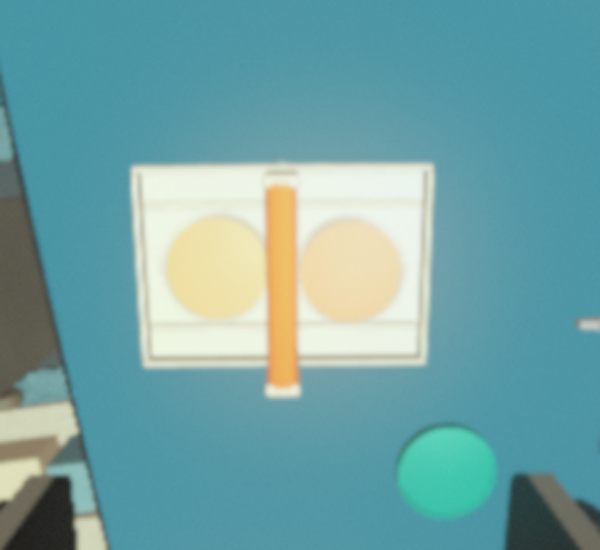

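Crop: the bar runs from (281,185) to (283,388). The tray rim corners are at (132,165), (434,164), (427,364) and (144,367).

```bash
python3 - <<'E'
from h import *
z=np.load("w3.npz"); C=(z["K"],z["D"],z["T"])
f=lambda p:np.array(p)/2.5+np.array([160,70])-.3
p=onplane(C,f([(132,165),(434,164),(427,366),(144,367)]),.027)[:,:2]*1000; e=p[1]-p[0]+p[2]-p[3]
print(p.mean(0),np.degrees(np.arctan2(e[1],e[0])),np.linalg.norm(p-np.roll(p,1,0),axis=1))
s=readout.observe(); P=s["position"]; a=s["tool_rot"]; print(P,a,s["qd"].round(3))
M=R.from_euler("xyz",a).as_matrix(); t=np.array([.4988,.0698,P[2]])
print("d tool (fullscale)",(M.T@(t-P)/.1).round(3),"yaw err deg",np.degrees(a[2])-82.2)
E
```

```text
[499.64052726  69.41705548] -7.843680208391047 [107.18284722 153.45645906 107.11335136 154.59338335]
[0.50093545 0.06309797 0.26559372] [3.14111150e+00 1.35815265e-03 1.43335637e+00] [-0.055  0.005 -0.038 -0.006 -0.004 -0.004 -0.033]
d tool (fullscale) [ 0.063 -0.03  -0.   ] yaw err deg -0.07472943127673659
```

>>> drive_tool(
  targets=[
    {"dx": 0, "dy": 0, "dz": 0.4, "yaw": 0, "fingers": 0},
    {"dx": 0, "dy": 0, "dz": 0.4, "yaw": 0, "fingers": 0},
    {"dx": 0, "dy": 0, "dz": 0.3, "yaw": 0, "fingers": 0},
    {"dx": 0, "dy": 0, "dz": 0, "yaw": 0, "fingers": 0},
    {"dx": 0, "dy": 0, "dz": 0, "yaw": 0, "fingers": 0},
    {"dx": 0, "dy": 0, "dz": 0, "yaw": 0, "fingers": 0},
    {"dx": 0, "dy": 0, "dz": 0, "yaw": 0, "fingers": 0},
  ],
)

```text
clock: 4.65
position: [0.5015, 0.0671, 0.1568]
tool_rot: [3.139, -0.0, 1.439]
force: [-0.4, -0.3, -1.0]
grip_width: 0.0855
finger_force: 0.0
```

>>> drive_tool(
  targets=[
    {"dx": 0.022, "dy": -0.028, "dz": 0.25, "yaw": 0, "fingers": 0},
    {"dx": 0, "dy": 0, "dz": 0.25, "yaw": 0, "fingers": 0},
    {"dx": 0, "dy": 0, "dz": 0.2, "yaw": 0, "fingers": 0},
    {"dx": 0, "dy": 0, "dz": 0.15, "yaw": 0, "fingers": 0},
    {"dx": 0, "dy": 0, "dz": 0.105, "yaw": 0, "fingers": 0},
    {"dx": 0, "dy": 0, "dz": 0, "yaw": 0, "fingers": 0},
    {"dx": 0, "dy": 0, "dz": 0, "yaw": 0, "fingers": 0},
    {"dx": 0, "dy": 0, "dz": 0, "yaw": 0, "fingers": 0},
  ],
)

```text
clock: 5.45
position: [0.4987, 0.0696, 0.0606]
tool_rot: [3.14, -0.0, 1.439]
force: [-0.0, -0.1, 0.6]
grip_width: 0.0854
finger_force: 0.0
```

>>> drive_tool(
  targets=[
    {"dx": 0, "dy": 0, "dz": 0, "yaw": 0, "fingers": 1},
    {"dx": 0, "dy": 0, "dz": 0, "yaw": 0, "fingers": 1},
    {"dx": 0, "dy": 0, "dz": 0, "yaw": 0, "fingers": 1},
    {"dx": 0, "dy": 0, "dz": 0, "yaw": 0, "fingers": 1},
    {"dx": 0, "dy": 0, "dz": 0, "yaw": 0, "fingers": 1},
    {"dx": 0, "dy": 0, "dz": 0, "yaw": 0, "fingers": 1},
    {"dx": 0, "dy": 0, "dz": 0, "yaw": 0, "fingers": 1},
    {"dx": 0, "dy": 0, "dz": 0, "yaw": 0, "fingers": 1},
    {"dx": 0, "dy": 0, "dz": 0, "yaw": 0, "fingers": 1},
    {"dx": 0, "dy": 0, "dz": 0, "yaw": 0, "fingers": 1},
  ],
  squeeze=60,
)

```text
clock: 6.45
position: [0.4983, 0.0696, 0.06]
tool_rot: [3.141, 0.0, 1.439]
force: [-0.8, -0.8, 5.6]
grip_width: 0.0127
finger_force: 58.4
```

>>> drive_tool(
  targets=[
    {"dx": 0, "dy": 0, "dz": -0.03, "yaw": 0, "fingers": 1},
    {"dx": 0, "dy": 0, "dz": -0.06, "yaw": 0, "fingers": 1},
    {"dx": 0, "dy": 0, "dz": -0.1, "yaw": 0, "fingers": 1},
    {"dx": 0, "dy": 0, "dz": -0.14, "yaw": 0, "fingers": 1},
    {"dx": 0, "dy": 0, "dz": -0.16, "yaw": 0, "fingers": 1},
    {"dx": 0, "dy": 0, "dz": -0.16, "yaw": 0, "fingers": 1},
    {"dx": 0, "dy": 0, "dz": -0.14, "yaw": 0, "fingers": 1},
    {"dx": 0, "dy": 0, "dz": -0.1, "yaw": 0, "fingers": 1},
    {"dx": 0, "dy": 0, "dz": -0.06, "yaw": 0, "fingers": 1},
    {"dx": 0, "dy": 0, "dz": -0.03, "yaw": 0, "fingers": 1},
    {"dx": 0, "dy": 0, "dz": 0, "yaw": 0, "fingers": 1},
    {"dx": 0, "dy": 0, "dz": 0, "yaw": 0, "fingers": 1},
  ],
)

```text
clock: 7.65
position: [0.498, 0.0695, 0.1574]
tool_rot: [-3.141, 0.0, 1.439]
force: [0.2, 0.0, -4.6]
grip_width: 0.0129
finger_force: 58.6
```

```bash
python3 - <<'E'
from h import *
C=cam("wrist"); i=grab_frame("wrist"); cv2.imwrite("pics/w4.png",i); np.savez("w4.npz",K=C[0],D=C[1],T=C[2])
t=grab_frame("side"); a=cv2.resize(i,(400,300)); b=cv2.resize(t[130:290,200:413],(400,300)); cv2.imwrite("pics/m4.png",np.hstack([a,b])); cv2.imwrite("pics/s4.png",t)
E
```

```text
(no output)
```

View pics/m4.png

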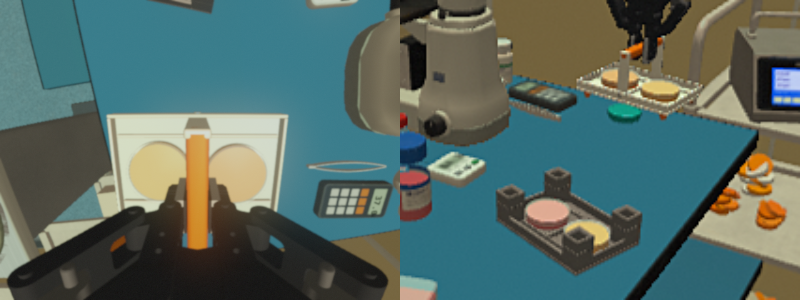

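The wrist half of the montage shows the tray held level, with its far rim corners at full px (151,160) and (403,161). The side half shows it level above the bench with both dishes flat. Next I'll measure its pose in the hand.

```bash
python3 - <<'E'
from h import *
z=np.load("w4.npz"); C=(z["K"],z["D"],z["T"]); i=cv2.imread("pics/w4.png"); h=cv2.cvtColor(i,cv2.COLOR_BGR2HSV)
m=cv2.inRange(h,(0,0,170),(60,90,255)); zr=.0974+.027
cols=[c for c in range(165,395,5) if not 250<c<305]
top=[(c,140+np.argmax(m[140:200,c]>0)-.5) for c in cols]
p=onplane(C,top,zr)[:,:2]; q=np.polyfit(p[:,0],p[:,1],1); print("edge yaw",np.degrees(np.arctan(q[0])),"resid",np.abs(np.polyval(q,p[:,0])-p[:,1]).max())
rows=range(170,186,3); L=[(100+np.argmax(m[r,100:200]>0)-.5,r) for r in rows]; Rr=[(450-np.argmax(m[r,450:350:-1]>0)+.5,r) for r in rows]
a=onplane(C,L,zr)[:,:2].mean(0); b=onplane(C,Rr,zr)[:,:2].mean(0); print("width",np.linalg.norm(a-b)*1000)
y=np.radians(-7.7); ex=np.array([np.cos(y),np.sin(y)]); ey=np.array([-ex[1],ex[0]])
c=ex*((a+b)/2@ex)+ey*((p@ey).mean()-.053); P=C[2]@np.linalg.inv(camera_info("wrist")["hand_eye"]); P=P[:3,3]
print("tray centre",c,"TCP",P,"offset tray x,y mm",(c-P[:2])@ex*1000,(c-P[:2])@ey*1000)
h=onplane(C,[(180,160),(370,160)],zr)
E
```

```text
edge yaw -7.532457174430501 resid 0.00017020986391307058
width 153.47303259370995
tray centre [0.4982006  0.06907696] TCP [0.49800942 0.06947706 0.15737985] offset tray x,y mm 0.24306677118197992 -0.3708768850452409
```

>>> drive_tool(
  targets=[
    {"dx": 0.05, "dy": -0.01, "dz": 0, "yaw": 0, "fingers": 1},
    {"dx": 0.1, "dy": -0.02, "dz": 0, "yaw": 0, "fingers": 1},
    {"dx": 0.15, "dy": -0.03, "dz": 0, "yaw": 0, "fingers": 1},
    {"dx": 0.2, "dy": -0.04, "dz": 0, "yaw": 0, "fingers": 1},
    {"dx": 0.24, "dy": -0.045, "dz": 0, "yaw": 0, "fingers": 1},
    {"dx": 0.27, "dy": -0.05, "dz": 0, "yaw": 0, "fingers": 1},
    {"dx": 0.27, "dy": -0.05, "dz": 0, "yaw": 0, "fingers": 1},
    {"dx": 0.27, "dy": -0.055, "dz": 0, "yaw": 0, "fingers": 1},
    {"dx": 0.24, "dy": -0.045, "dz": 0, "yaw": 0, "fingers": 1},
    {"dx": 0.2, "dy": -0.04, "dz": 0, "yaw": 0, "fingers": 1},
    {"dx": 0.16, "dy": -0.03, "dz": 0, "yaw": 0, "fingers": 1},
    {"dx": 0.11, "dy": -0.02, "dz": 0, "yaw": 0.02, "fingers": 1},
    {"dx": 0.06, "dy": -0.01, "dz": 0, "yaw": 0.03, "fingers": 1},
    {"dx": 0.04, "dy": -0.01, "dz": 0, "yaw": 0.033, "fingers": 1},
    {"dx": 0, "dy": 0, "dz": 0, "yaw": 0.03, "fingers": 1},
    {"dx": 0, "dy": 0, "dz": 0, "yaw": 0.02, "fingers": 1},
    {"dx": 0, "dy": 0, "dz": 0, "yaw": 0, "fingers": 1},
    {"dx": 0, "dy": 0, "dz": 0, "yaw": 0, "fingers": 1},
    {"dx": 0, "dy": 0, "dz": 0, "yaw": 0, "fingers": 1},
    {"dx": 0, "dy": 0, "dz": 0, "yaw": 0, "fingers": 1},
  ],
)

```text
clock: 9.75
position: [0.4846, 0.3094, 0.1578]
tool_rot: [-3.142, -0.0, 1.231]
force: [0.4, -1.0, -4.0]
grip_width: 0.0127
finger_force: 58.6
```

>>> drive_tool(
  targets=[
    {"dx": 0, "dy": 0, "dz": 0.04, "yaw": 0, "fingers": 1},
    {"dx": 0, "dy": 0, "dz": 0.08, "yaw": 0, "fingers": 1},
    {"dx": 0, "dy": 0, "dz": 0.1, "yaw": 0, "fingers": 1},
    {"dx": 0, "dy": 0, "dz": 0.1, "yaw": 0, "fingers": 1},
    {"dx": 0, "dy": 0, "dz": 0.08, "yaw": 0, "fingers": 1},
    {"dx": 0, "dy": 0, "dz": 0.05, "yaw": 0, "fingers": 1},
    {"dx": 0, "dy": 0, "dz": 0, "yaw": 0, "fingers": 1},
    {"dx": 0, "dy": 0, "dz": 0, "yaw": 0, "fingers": 1},
    {"dx": 0, "dy": 0, "dz": 0, "yaw": 0, "fingers": 1},
  ],
)

```text
clock: 10.65
position: [0.4848, 0.3096, 0.1132]
tool_rot: [3.141, -0.0, 1.23]
force: [1.1, -0.1, -4.1]
grip_width: 0.013
finger_force: 58.6
```

```bash
python3 - <<'E'
from h import *
i=grab_frame("wrist"); t=grab_frame("side")
a=cv2.resize(i,(380,285)); b=cv2.resize(t[180:290,230:350],(420,385),interpolation=cv2.INTER_CUBIC)
o=np.zeros((385,800,3),np.uint8); o[:285,:380]=a; o[:,380:]=b; cv2.imwrite("pics/m5.png",o); print(readout.observe()["position"])
E
```

```text
[0.48477665 0.30954311 0.11314885]
```

View pics/m5.png

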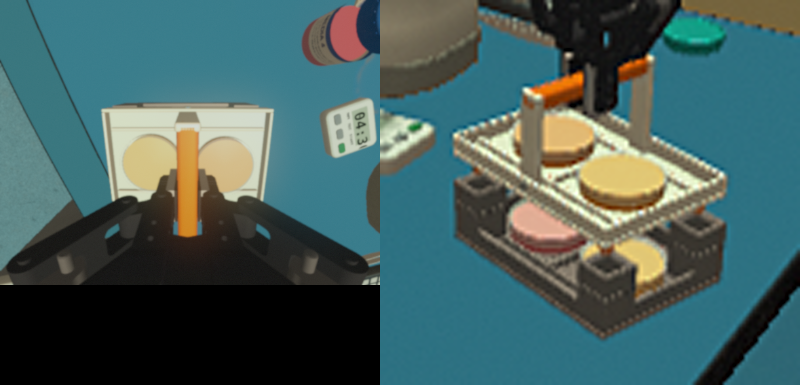

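The tray sits squarely over the posts. In the side half of the montage the lug at (605,243) is centred above the socket at (607,262). I'll lower it slowly.

>>> drive_tool(
  targets=[
    {"dx": 0, "dy": -0.005, "dz": 0.02, "yaw": 0, "fingers": 1},
    {"dx": 0, "dy": 0, "dz": 0.02, "yaw": 0, "fingers": 1},
    {"dx": 0, "dy": 0, "dz": 0.02, "yaw": 0, "fingers": 1},
    {"dx": 0, "dy": 0, "dz": 0.02, "yaw": 0, "fingers": 1},
    {"dx": 0, "dy": 0, "dz": 0.02, "yaw": 0, "fingers": 1},
    {"dx": 0, "dy": 0, "dz": 0.02, "yaw": 0, "fingers": 1},
    {"dx": 0, "dy": 0, "dz": 0, "yaw": 0, "fingers": 1},
    {"dx": 0, "dy": 0, "dz": 0, "yaw": 0, "fingers": 1},
  ],
)

```text
clock: 11.55
position: [0.4841, 0.3097, 0.1008]
tool_rot: [-3.142, -0.0, 1.23]
force: [-0.5, -0.6, -3.8]
grip_width: 0.013
finger_force: 58.6
```

>>> drive_tool(
  targets=[
    {"dx": 0, "dy": 0, "dz": 0.015, "yaw": 0, "fingers": 1},
    {"dx": 0, "dy": 0, "dz": 0.015, "yaw": 0, "fingers": 1},
    {"dx": 0, "dy": 0, "dz": 0.015, "yaw": 0, "fingers": 1},
    {"dx": 0, "dy": 0, "dz": 0.012, "yaw": 0, "fingers": 1},
    {"dx": 0, "dy": 0, "dz": 0.01, "yaw": 0, "fingers": 1},
    {"dx": 0, "dy": 0, "dz": 0, "yaw": 0, "fingers": 1},
    {"dx": 0, "dy": 0, "dz": 0, "yaw": 0, "fingers": 1},
  ],
)

```text
clock: 12.25
position: [0.4841, 0.3097, 0.0941]
tool_rot: [3.142, -0.0, 1.23]
force: [-0.0, 0.8, -3.7]
grip_width: 0.0134
finger_force: 58.6
```

Still no contact, so I'll go on in small steps until it touches.

>>> drive_tool(
  targets=[
    {"dx": 0, "dy": 0, "dz": 0.007, "yaw": 0, "fingers": 1},
    {"dx": 0, "dy": 0, "dz": 0.007, "yaw": 0, "fingers": 1},
    {"dx": 0, "dy": 0, "dz": 0, "yaw": 0, "fingers": 1},
    {"dx": 0, "dy": 0, "dz": 0, "yaw": 0, "fingers": 1},
  ],
)

```text
clock: 12.65
position: [0.4842, 0.3097, 0.0939]
tool_rot: [3.141, -0.0, 1.23]
force: [-7.5, -6.0, 23.6]
grip_width: 0.0127
finger_force: 62.1
```

>>> drive_tool(
  targets=[
    {"dx": 0, "dy": 0, "dz": -0.008, "yaw": 0, "fingers": 1},
    {"dx": 0, "dy": 0, "dz": 0, "yaw": 0, "fingers": 1},
    {"dx": 0, "dy": 0, "dz": 0, "yaw": 0, "fingers": 0.5},
    {"dx": 0, "dy": 0, "dz": 0, "yaw": 0, "fingers": 0.5},
    {"dx": 0, "dy": 0, "dz": 0, "yaw": 0, "fingers": 0.5},
    {"dx": 0, "dy": 0, "dz": 0, "yaw": 0, "fingers": 0.5},
    {"dx": 0, "dy": 0, "dz": 0, "yaw": 0, "fingers": 0.5},
    {"dx": 0, "dy": 0, "dz": 0, "yaw": 0, "fingers": 0.5},
  ],
)

```text
clock: 13.45
position: [0.4841, 0.3097, 0.0935]
tool_rot: [-3.142, -0.0, 1.23]
force: [-0.3, 0.8, -0.0]
grip_width: 0.0427
finger_force: 0.0
```

>>> drive_tool(
  targets=[
    {"dx": 0, "dy": 0, "dz": -0.1, "yaw": 0, "fingers": 0.4},
    {"dx": 0, "dy": 0, "dz": -0.2, "yaw": 0, "fingers": 0.4},
    {"dx": 0, "dy": 0, "dz": -0.3, "yaw": 0, "fingers": 0.4},
    {"dx": 0, "dy": 0, "dz": -0.3, "yaw": 0, "fingers": 0.4},
    {"dx": 0, "dy": 0, "dz": -0.3, "yaw": 0, "fingers": 0.4},
    {"dx": 0, "dy": 0, "dz": -0.3, "yaw": 0, "fingers": 0.4},
    {"dx": 0, "dy": 0, "dz": 0, "yaw": 0, "fingers": 0.4},
    {"dx": 0, "dy": 0, "dz": 0, "yaw": 0, "fingers": 0.4},
  ],
)

```text
clock: 14.25
position: [0.4842, 0.3096, 0.2443]
tool_rot: [3.141, -0.001, 1.23]
force: [-0.1, -0.5, -0.5]
grip_width: 0.0511
finger_force: 0.0
```

```bash
python3 - <<'E'
from h import *
C=cam("wrist"); i=grab_frame("wrist"); t=grab_frame("side")
h=cv2.cvtColor(i,cv2.COLOR_BGR2HSV); rect(C,cv2.inRange(h,(10,90,150),(24,255,255)),(200,80,360,260),.120,"bar w")
a=cv2.resize(i,(380,285)); b=cv2.resize(t[180:290,230:350],(420,385),interpolation=cv2.INTER_CUBIC)
o=np.zeros((385,800,3),np.uint8); o[:285,:380]=a; o[:,380:]=b; cv2.imwrite("pics/m6.png",o)
E
```

```text
bar w centre 484.5 308.8 sides 91.9 15.0 long-side deg 70.06
```

View pics/m6.png

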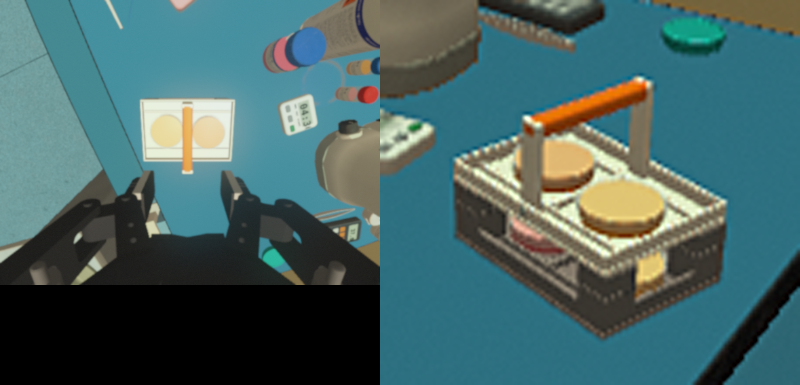

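The dish tray sits flush on the post tops, e.g. at the corner at (605,270) in the side half. All the dishes are flat and the gripper is clear, so I'll hand it in.

```bash
python3 -c "
from workcell import workorder
print(workorder.job_done())"
```

```text
the job is handed in; nothing more can be done
None
```

The white dish tray is stacked on the grey base tray with its lugs home, released and handed in at about 14 s; the last pictures show it flush and square with the dishes flat, but the hand-in returned no verdict.

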